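# Free the counterweight from the keeper hook and level the tilting bin

## Task

The lead counterweight with the yoke is locked in the hook by a sprung keeper: hold it by the block on top, press the keeper back gently with its crossbar until it is clear of the beak, and lift it off without straining the hook. Then stand it gently in the tail pan of the tilting bin, so that the bin swings level and stays there, and let go. Leave everything else where it stands.

Things in the scene. Friction and masses are not known exactly. Their poses are not given: they have to be found in the camera images.
- weight: Lead counterweight with steel yoke, hanging in the hook. Origin: centre of its flat underside; z up, y along its crossbar. Lead body 48 mm across, 24 mm tall; two 6 mm round yoke legs (y = +-19 mm), one each side of the hook, rise to the crossbar. Mass 0.38 to 0.54 kg. Hangs roughly parallel to the stand's axes
- bar (a point): Middle of the counterweight's crossbar (8 mm round, along y), 74 mm above its underside. A 10 mm stem goes up from here to the grip block
- grip (a point): Centre of the counterweight's grip block, 116 mm above its underside. The block is 16 mm in x, 26 mm in y and 24 mm tall; hold it from above, best across its 16 mm
- stand: Fixed hook stand: base 160 x 90 x 12 mm, post 64 to 86 mm in +x of the origin, 124 mm tall, carrying a steel hook that reaches to -x. Origin on the table below the closed keeper's face; z up, x from the hook's nose to the post (roughly away from the robot). Hook: two cheek plates, together 22 mm wide in y, underside 103 mm and top 127.5 mm above the table. Over 20 N damages it
- throat (a point): Point on the stand 115 mm above its origin: crossbar height, at the closed keeper's face. The hook's throat is a straight level slot along x through here; the crossbar starts 6 to 7 mm before it (-x), shut in by the nose at -x and under a beak with 2.5 mm play. The way out is up, through the 11 mm gap between beak tip and the throat's rear wall
- mount (a point): Clamp of the hook on the post, 75 mm in +x of point throat. Its setting varies and is not measured: the throat's rear wall lies 10 to 32 mm in +x of point throat, the beak tip always 11 mm and the nose's front 54 mm before it. The crossbar has 3 mm to spare in the gap; the wall must be felt with the crossbar (force rises sharply; pushing drags less if the weight is lifted off the slot's floor first)
- keeper (a joint): Sprung keeper, a brass block between the cheek plates, filling the throat behind the crossbar. 0 = shut, grows (m) as it is pressed to +x of the stand, up to 0.040. Spring: 2 N when shut and 1.2 N more per 10 mm. With the crossbar pushed back past the beak tip the counterweight can be lifted out; the keeper then springs shut by itself
- bin: Fixed frame of the tilting bin: base 160 x 140 mm, two side brackets 108 mm tall at y = +-60 mm with pivot pins 90 mm above the table; the bin's rim is 105 mm up when level. Origin on the table below the pivot; x points from the bin's nose to its tail pan
- trough (a joint): Tilt of the steel bin about its side pins (rad): 0 = level, its stop; -0.22 = nose down and tail pan raised, as it rests without a counterweight. It swings damped and without friction; about 1 to 2 N on the pan tips it level
- pan (a point): Centre of the inner floor of the round tail pan at the bin's +x end (inner diameter 66 mm, rim 6 mm high). With the bin level it lies 85 mm in +x of the frame's origin, 74 mm above the table; nose down it is about 18 mm higher and tilted. Over 25 N on the bin is too rough
- pillar: Pale ribbed ceramic insulator pillar, 40 mm across, 60 mm tall, standing. Origin: centre of its underside. Bystander, to be left alone
- plain_weight: The second cast lead counterweight: plain cylinder 44 mm across, 30 mm tall, with a short knob on top (44 mm overall), no yoke; not the one to move. Origin: centre of its underside. Bystander, to be left alone
- whistle: Brass Galton whistle standing on its 32 mm wide foot, 72 mm tall. Origin: centre of its underside. Bystander, to be left alone
- stopper: Walnut organ pipe stopper with a turned knob, 48 mm across, 80 mm tall. Origin: centre of its underside. Bystander, to be left alone
- cup: Dented copper resonator cup, rim 80 mm across, 70 mm tall, open. Origin: centre of its underside. Bystander, to be left alone
There are look-alikes about, which are no part of the job. What is shaped like the stand but pink is not meant. Several things have the shape of the weight; the one meant has the colours described above.

How it is judged:
By the outcome, as a careful person would: the job done as asked, in the order asked, and still so for the second after the job is handed in, with the robot touching nothing.
It also fails if it takes over 72 s, if anything falls off the work surface, if the arm or the gripper's body presses on something with over 40 N, if the wrist force passes 120 N, or if a joint passes its speed limit or range.

## Robot

A 7-joint arm with a two-finger parallel gripper is mounted at the origin on the work surface. World frame = base frame: x ahead of the robot, y to its left, z up, the work surface at z = 0. Lengths are in m, angles in rad, forces in N, time in s.
With the tool pointing down it reaches from about 0.425 to 0.925 m from the base axis. Payload 6.8 kg.
Tool frame: the origin (TCP) lies on the centre line of the jaws, within the pads' length; the fingertips stand 25 mm ahead of it and the grasp point (between the pads) lies 6 mm ahead of it; z points along the fingers, y is the direction in which the jaws open and shut (so a half turn about z gives the same grasp; the last joint's range is limited). The gripper opens to 85 mm and grips with 20 to 120 N. Pads are 22 mm wide; open, the fingers measure 114 mm over their backs; the gripper's body (76 mm by 85 mm) begins 54 mm behind the grasp point. The pads swing forward as they close: fully open they stand 13 mm farther back than shut.
Start: joints at [1.067, 0.477, 0.022, 1.555, -0.011, 1.109, -0.083], TCP at [0.26, -0.623, 0.256] pointing down, gripper open.
Joint ranges: [-2.96, 2.96], [-0.34, 2.1], [-1.41, 1.46], [0.24, 2.44], [-1.37, 4.51], [0.17, 1.92], [-2.96, 2.96]. Speed limits (rad/s): [2.39, 2.39, 3.14, 3.14, 3.14, 3.14, 3.14].

## Interface

Orientations are given as a unit quaternion [w, x, y, z].
In Python, from station import status, cams, order, models gives the robot as it stands.
- The arm moves only by the tool move_arm, never from a script. Its argument "steps" is one flat list of numbers, 7 for each row, row after row: the gripper's target within -1 to 1 (fully open at 1, half-way at 0, shut at -1), then the shift along the world's x, y, z in cm, then the turn, a rotation vector about the world's x, y, z in degrees. A call has 1 to 8 rows; each row shifts and turns the commanded pose from where the row before left it; what a row does not reach is not made up. A row lasts 1/10 s, in which the tool goes at most 50 mm and 8.59 degrees, less where a joint would pass 70% of its speed; a pose out of reach is approached as far as the arm can. A call with a gripper value outside its range is refused whole. The fingers move at their own pace and stop on an object; "newtons" is the grip in N (left out, the last holds). Time passes only in rows, so rows that do not move let the fingers close. It gives the time, the measured TCP pose, the force and the opening at its end, in the units of the state.
- status.get_obs(): the state, without advancing time (a new reading comes with each control period).
- cams.read_camera(name): name is "scene" or "top" or "wrist"; returns a dict with "pixels" (400x640x3 uint8, red, green, blue), "mtx" (3x3 intrinsics, pixels), "T" (4x4, takes a point from camera to world coordinates); the wrist camera has in their place "T_tool_cam" (4x4, takes a point from camera to tool coordinates, whose origin is the TCP and whose axes are the flange's). Camera axes: x right, y down, z forward; pixel columns grow to the right and rows downward; lengths in m; the calibration is good to about 2 mm. A picture is of the moment at which its call begins: read the wrist's pose just before it. There is no depth.
- order.hand_in(): hands the job in, once; it reports no verdict.
Trained networks look in the newest picture that a camera, given by its name, has taken for a name from the list of things; names that differ only in an ending like _2 or _b are one class to them, and where a whole thing is asked for, a point or a joint stands for the part that bears it (a point fixed in the world has none). Each returns a list of dicts, best first, with "score" (0 to 1); they miss things now and then, are a little off and sometimes report something else, mostly with a low value. They report only what shows in the picture. A call takes as long as a camera call. They do not tell look-alikes from the thing itself.
- models.silhouettes(camera, query): "region" (400x640 bool, what is visible of it) and "box" ([centre column, centre row, width, height] in pixels, round what is visible of it).
- models.place_of(camera, query): "position" ([row, column] in pixels: a listed point, or the origin of a listed thing).
The state is a dict: "t": time; "q": joint angles; "joint_vel": joint speeds; "joint_torque": joint torques, N m; "eef_pos": TCP position; "tool_rot": TCP orientation; "contact_force": force on the tool from outside, world axes, zero at the start; "torque": the same for the moment, N m; "gripper_width": opening from 0.0 (shut) to 1.0 (fully open).
Only numpy, scipy, OpenCV 4.12 (cv2) and the standard library are available. Lean on these libraries where they do the work, as an engineer would, in place of code of your own. Each camera call takes 0.05 s, during which the arm holds its last target.

## Working session

There is one attempt and no reset: what is moved stays moved. The work goes in short steps, Python scripts to look and compute and a tool call to move; the robot and the scene stay as the last step left them, time stands still between calls to the robot, and variables do not carry over. Pictures are saved under pics/ and viewed, and the job is handed in when it is done.

Besides the shell and the picture viewer there is one more tool, called after ">>>" by a JSON object that holds its "fn" and its "kwargs". move_arm: Moves the arm, as the interface text tells. Its arguments: {"type":"object","properties":{"steps":{"type":"array"},"newtons":{"type":"number"}},"required":["steps"]}

```bash
ls; mkdir -p pics; cat > h.py <<'E'
import numpy as np,cv2
from station import status,cams,order,models
def shot(n,f):
    d=cams.read_camera(n); cv2.imwrite('pics/'+f,cv2.cvtColor(d['pixels'],cv2.COLOR_RGB2BGR)); return d
E
python3 - <<'E'
from h import *
print(status.get_obs())
for n in ['scene','top']:
    d=shot(n,n+'0.png'); print(n,d['mtx'],d['T'])
    np.savez(n+'.npz',m=d['mtx'],T=d['T'])
    for q in ['weight','stand','bin','grip','bar','throat','pan','mount','pillar','plain_weight','whistle','stopper','cup']:
        print(q,[(round(r['score'],2),np.round(r['position']).tolist()) for r in models.place_of(n,q)][:5])
E
```

```text
pics
{'t': 0.0, 'q': array([ 1.06689005,  0.4777878 ,  0.02233319,  1.55648917, -0.0114737 ,
        1.1092842 , -0.08310025]), 'joint_vel': array([-0.0011037 ,  0.00073756, -0.00034839,  0.00025907,  0.00056954,
       -0.00190095, -0.0017905 ]), 'joint_torque': array([-1.14070635e-04, -5.96453762e+01,  1.60783432e+00, -2.81201345e+01,
        1.24856411e-02,  9.33278556e-03, -1.89495915e-05]), 'eef_pos': array([ 0.26001659, -0.62230163,  0.25531787]), 'tool_rot': array([-8.83436640e-04,  9.80476804e-01,  1.96632629e-01, -2.57418896e-04]), 'contact_force': array([ 0.18285866, -0.55616211,  0.45942739]), 'torque': array([ 0.03795252, -0.04780631, -0.0137677 ]), 'gripper_width': 1.0013458234750152}
scene [[407.47480528   0.         318.85889519]
 [  0.         407.47480528 199.68899843]
 [  0.           0.           1.        ]] [[ 0.61670301  0.41013989 -0.67190972  1.18137224]
 [ 0.78716985 -0.31435573  0.53060729 -0.42595998]
 [ 0.00640454 -0.85613419 -0.51671388  0.57917092]
 [ 0.          0.          0.          1.        ]]
weight [(0.7, [248.0, 408.0]), (0.65, [183.0, 340.0]), 
[... 990 characters left out ...]
152.0, 266.0]), (0.66, [268.0, 248.0])]
stand [(0.95, [215.0, 284.0]), (0.91, [222.0, 207.0])]
bin [(0.65, [249.0, 404.0])]
grip [(0.54, [134.0, 264.0]), (0.52, [276.0, 242.0])]
bar [(0.89, [271.0, 243.0]), (0.59, [213.0, 278.0]), (0.52, [142.0, 261.0])]
throat [(0.72, [212.0, 278.0]), (0.68, [224.0, 194.0])]
pan [(0.6, [216.0, 408.0])]
mount [(0.95, [196.0, 195.0]), (0.68, [181.0, 283.0]), (0.35, [212.0, 278.0])]
pillar [(0.66, [249.0, 334.0]), (0.17, [209.0, 280.0])]
plain_weight [(0.6, [214.0, 358.0]), (0.51, [250.0, 336.0])]
whistle [(0.67, [185.0, 342.0])]
stopper [(0.57, [185.0, 339.0]), (0.39, [247.0, 402.0]), (0.17, [210.0, 273.0])]
cup [(0.7, [144.0, 365.0]), (0.26, [212.0, 407.0])]
```

View pics/scene0.png

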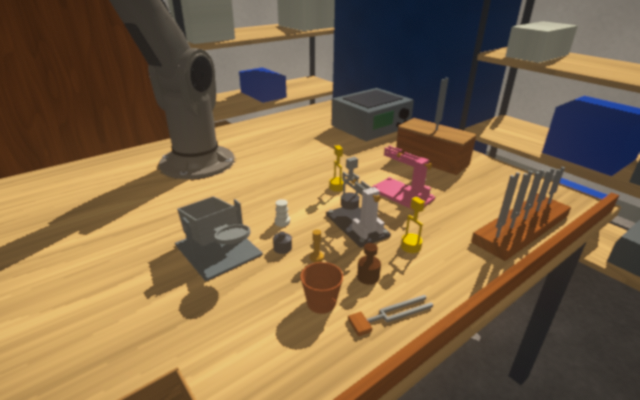

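View pics/top0.png

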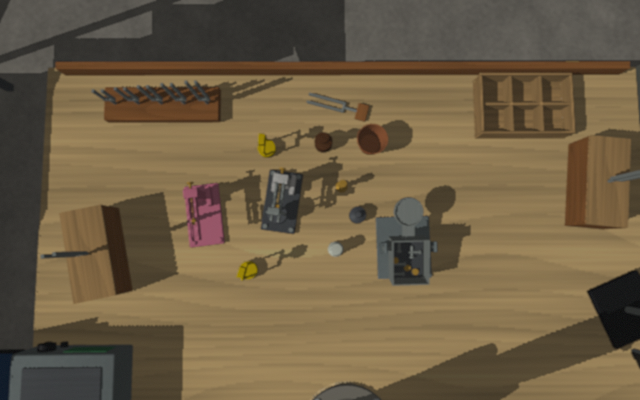

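```bash
python3 - <<'E'
import cv2
a=cv2.imread('pics/scene0.png')[130:290,300:460]; b=cv2.imread('pics/top0.png')[120:310,170:320]
cv2.imwrite('pics/c1.png',cv2.resize(a,(600,600),interpolation=3)); cv2.imwrite('pics/c2.png',cv2.resize(b,(474,600),interpolation=3))
E
```

```text
(no output)
```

View pics/c1.png

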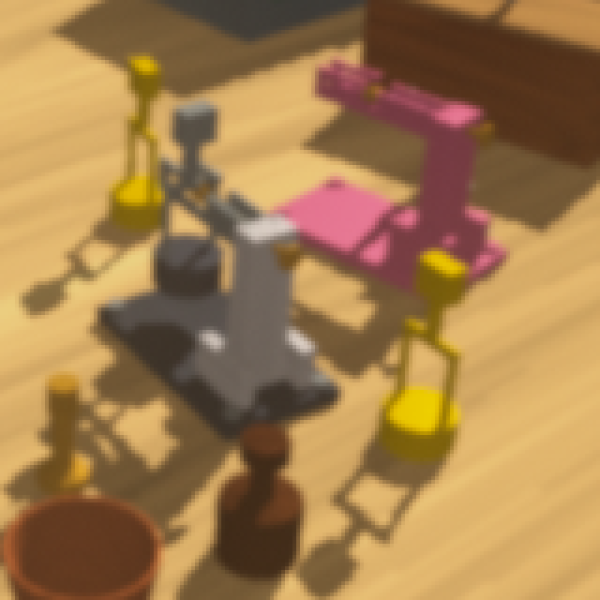

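View pics/c2.png

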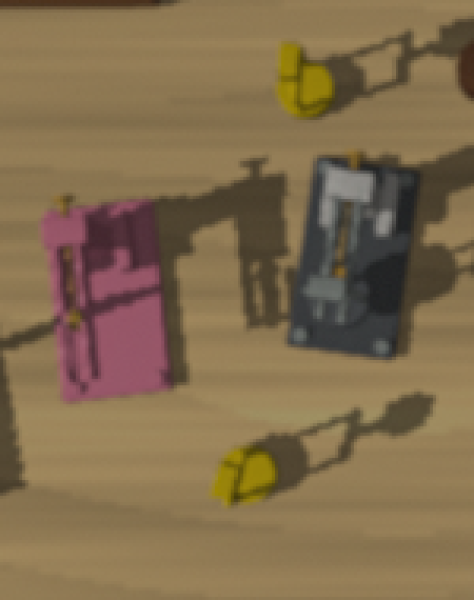

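```bash
cat >> h.py <<'E'
def ray(n,col,row,z=None,d=None):
    if d is None:
        f=np.load(n+'.npz'); m,T=f['m'],f['T']
    else: m,T=d
    v=T[:3,:3]@np.linalg.solve(m,[col,row,1]); c=T[:3,3]
    return c+v*(z-c[2])/v[2] if z is not None else (c,v/np.linalg.norm(v))
def tri(rs):
    A=np.zeros((3,3));b=np.zeros(3)
    for c,v in rs:
        P=np.eye(3)-np.outer(v,v);A+=P;b+=P@c
    x=np.linalg.solve(A,b); return x,[np.linalg.norm((np.eye(3)-np.outer(v,v))@(x-c)) for c,v in rs]
def proj(m,T,p):
    q=np.linalg.inv(T)@np.append(p,1); u=m@q[:3]; return u[:2]/u[2]
E
python3 - <<'E'
from h import *
cr=[ray('top',170+a/3.16,120+b/3.16,.012) for a,b in [(318,157),(420,172),(393,358),(288,343)]]
for c in cr: print(c)
print('center',np.mean(cr,0))
for i,j in [(3,0),(2,1),(1,0),(2,3)]:
    e=cr[j]-cr[i];print(np.linalg.norm(e),np.degrees(np.arctan2(e[1],e[0])))
print('grip',tri([ray('top',276.6,210.5),ray('scene',352,163)]))
print('grip top z guess',ray('top',276,211,.165),ray('scene',352,163,.155))
print('pan',tri([ray('top',409,211),ray('scene',232,233)]))
for n,q in [('pillar',(336,249)),('plain',(358,214)),('whistle',(342,185)),('stopper',(324,142)),('cup',(372,140))]: print(n,ray('top',*q,.05))
W=cams.read_camera('wrist');print(W['mtx'],W['T_tool_cam'])
cv2.imwrite('pics/w0.png',W['pixels'][:,:,::-1])
E
```

```text
[0.66406916 0.19180279 0.012     ]
[0.65123795 0.10709145 0.012     ]
[0.49716847 0.12927303 0.012     ]
[0.50982413 0.2154145  0.012     ]
center [0.58057493 0.16089544 0.012     ]
0.15604178641626265 -8.703230109835637
0.1556580447682152 -8.192651597530064
0.08567759951270036 81.3868969662364
0.08706616799195532 81.64205831004895
grip (array([0.5488751 , 0.16589936, 0.15896251]), [np.float64(0.004624684588326551), np.float64(0.004624684588326557)])
grip top z guess [0.5442959  0.16315592 0.165     ] [0.54509621 0.17578613 0.155     ]
pan (array([ 0.54899459, -0.15144685,  0.0972259 ]), [np.float64(0.0022326430773593775), np.float64(0.002232643077359474)])
pillar [0.45650831 0.02292872 0.05      ]
plain [ 0.54417635 -0.03327981  0.05      ]
whistle [0.61811914 0.0065529  0.05      ]
stopper [0.72925985 0.05177741 0.05      ]
cup [ 0.7342191  -0.07141763  0.05      ]
[[316.26645039   0.         319.88012323]
 [  0.         316.26645039 201.25445791]
 [  0.           0.           1.        ]] [[ 1.43337740e-04 -9.51038780e-01 -3.09071542e-01  7.87177944e-02]
 [ 9.99999979e-01  9.08152373e-05  1.84322774e-04  2.09509331e-04]
 [-1.47229701e-04 -3.09071561e-01  9.51038773e-01 -1.17634574e-01]
 [ 0.00000000e+00  0.00000000e+00  0.00000000e+00  1.00000000e+00]]
```

View pics/w0.png

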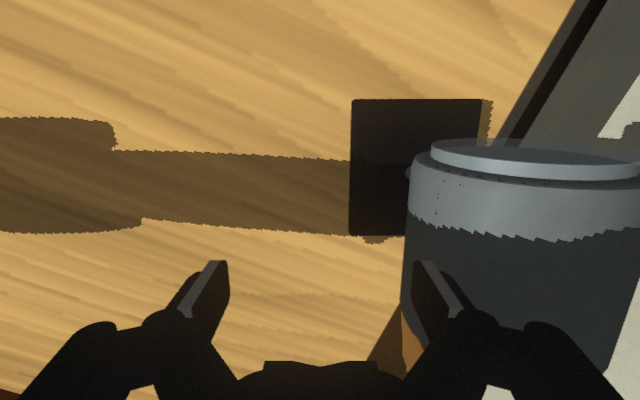

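>>> {"fn": "move_arm", "kwargs": {"steps": [1, 1.4, 4, 0.3, 0, 0, 3, 1, 1.4, 4, 0.3, 0, 0, 3, 1, 1.4, 4, 0.3, 0, 0, 3, 1, 1.4, 4, 0.3, 0, 0, 3, 1, 1.4, 4, 0.3, 0, 0, 3, 1, 1.4, 4, 0.3, 0, 0, 3, 1, 1.4, 4, 0.3, 0, 0, 3, 1, 1.4, 4, 0.3, 0, 0, 3]}}

```text
t: 2.25
eef_pos: [0.3726, -0.3012, 0.2807]
tool_rot: [0.0, 0.918, 0.397, 0.0]
contact_force: [1.2, -0.2, -0.1]
gripper_width: 1.0
```

>>> {"fn": "move_arm", "kwargs": {"steps": [1, 1.4, 4, 0.3, 0, 0, 3, 1, 1.4, 4, 0.3, 0, 0, 3, 1, 1.4, 4, 0.3, 0, 0, 3, 1, 1.4, 4, 0.3, 0, 0, 3, 1, 1.4, 4, 0.3, 0, 0, 3, 1, 1.4, 4, 0.3, 0, 0, 3, 1, 1.4, 4, 0.3, 0, 0, 3, 1, 1.4, 4, 0.3, 0, 0, 3]}}

```text
t: 3.05
eef_pos: [0.4846, 0.0187, 0.3048]
tool_rot: [0.0, 0.815, 0.579, 0.0]
contact_force: [0.6, 0.3, -0.3]
gripper_width: 0.997
```

>>> {"fn": "move_arm", "kwargs": {"steps": [1, 1.4, 4, 0, 0, 0, 3, 1, 1.4, 4, 0, 0, 0, 3, 1, 1.4, 4, 0, 0, 0, 3, 1, 1.4, 2.5, 0, 0, 0, 2, 1, 0, 0, 0, 0, 0, 0]}}

```text
t: 3.55
eef_pos: [0.5408, 0.1668, 0.3044]
tool_rot: [-0.001, 0.754, 0.656, 0.001]
contact_force: [-0.4, 0.4, 0.5]
gripper_width: 0.999
```

```bash
cat >> h.py <<'E'
from scipy.spatial.transform import Rotation as R
def toolT(o):
    w,x,y,z=o['tool_rot'];T=np.eye(4);T[:3,:3]=R.from_quat([x,y,z,w]).as_matrix();T[:3,3]=o['eef_pos'];return T
def wshot(f):
    o=status.get_obs(); d=cams.read_camera('wrist'); cv2.imwrite('pics/'+f,d['pixels'][:,:,::-1].copy())
    T=toolT(o)@d['T_tool_cam']; np.savez(f+'.npz',m=d['mtx'],T=T); return o,d['mtx'],T
E
python3 - <<'E'
from h import *
o,m,T=wshot('w1.png')
print(o['t'],o['eef_pos'],o['q'],o['contact_force'],np.degrees(np.arctan2(*toolT(o)[:2,1][::-1])))
for q in ['weight','stand','grip','bar','throat','mount']:
    print(q,[(round(r['score'],2),np.round(r['position']).tolist()) for r in models.place_of('wrist',q)][:5])
E
```

```text
3.55 [0.54077203 0.16676688 0.30442942] [ 0.10040888  0.317967   -0.63120887  1.73134491  0.20014111  1.15598939
 -0.72666309] [-0.35926651  0.35023648  0.45494501] -7.9620235176549645
weight [(0.76, [111.0, 208.0]), (0.69, [113.0, 458.0]), (0.56, [165.0, 324.0])]
stand [(0.73, [160.0, 330.0])]
grip [(0.75, [116.0, 505.0]), (0.68, [113.0, 164.0]), (0.67, [188.0, 326.0]), (0.22, [257.0, 391.0])]
bar [(0.92, [118.0, 485.0]), (0.9, [178.0, 327.0]), (0.87, [112.0, 182.0])]
throat [(0.72, [176.0, 332.0]), (0.61, [291.0, 465.0])]
mount [(0.86, [179.0, 404.0])]
```

View pics/w1.png

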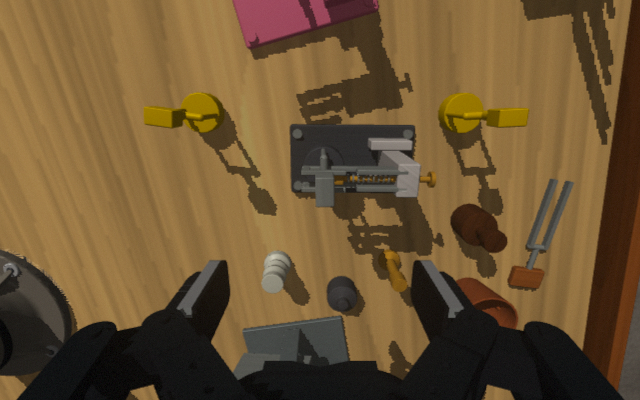

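```bash
python3 - <<'E'
from h import *
a=cv2.imread('pics/w1.png')[110:220,280:445]
cv2.imwrite('pics/c3.png',cv2.resize(a,(792,528),interpolation=cv2.INTER_CUBIC))
E
```

```text
(no output)
```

View pics/c3.png

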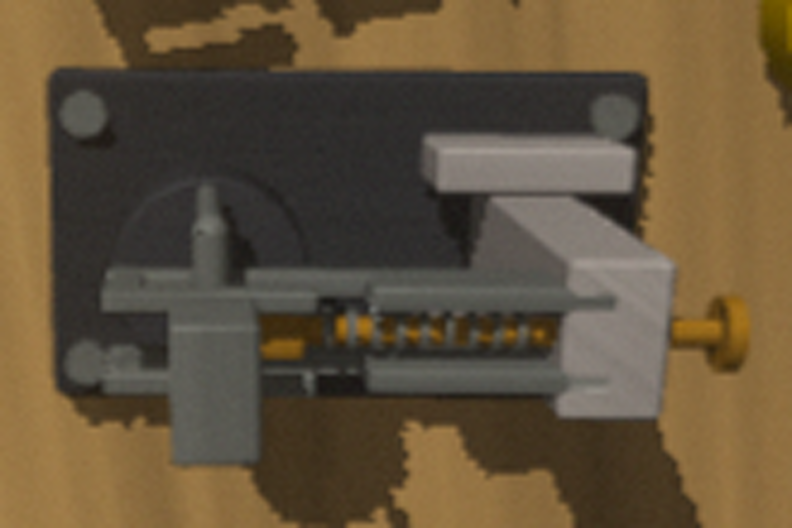

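```bash
python3 - <<'E'
from h import *
f=np.load('w1.png.npz');d=(f['m'],f['T'])
P=lambda c,r,z:ray('',280+c/4.8-.4,110+r/4.8-.4,z,d)
print('cam',f['T'][:3,3])
g=[P(*p,.169) for p in [(170,325),(258,326),(260,463),(173,463)]]
for p in g: print(p)
gc=np.mean(g,0);print('grip',gc)
cr=[P(*p,.012) for p in [(50,72),(648,75),(62,392)]];print(cr)
e=cr[1]-cr[0];yaw=np.arctan2(e[1],e[0]);print('yaw base',np.degrees(yaw),np.linalg.norm(e),np.degrees(np.arctan2(*(cr[2]-cr[0])[:2])))
ux=np.array([np.cos(yaw),np.sin(yaw),0])
a=[P(*p,.1275) for p in [(104,290),(312,293),(370,290),(615,300)]]
b=[P(*p,.1275) for p in [(104,385),(312,385),(368,385)]]
print('cheek yaw',np.degrees(np.arctan2(*(a[3]-a[0])[:2][::-1])))
for p in a+b: print(p, 'x rel grip mm',(p-gc)@ux*1000,'y',(p-gc)@np.array([-ux[1],ux[0],0])*1000)
bar=[P(*p,.115) for p in [(192,262),(230,262)]];print('leg/bar',[(p-gc)@ux*1000 for p in bar],[(p-gc)@np.array([-ux[1],ux[0],0])*1000 for p in bar])
E
```

```text
cam [0.55132223 0.24444257 0.42232235]
[0.53893538 0.18482896 0.169     ]
[0.55382641 0.18257155 0.169     ]
[0.55107005 0.15796719 0.169     ]
[0.53589361 0.16008713 0.169     ]
grip [0.54493137 0.17136371 0.169     ]
[array([0.50972922, 0.21988591, 0.012     ]), array([0.66568149, 0.19731963, 0.012     ]), array([0.49843436, 0.13297103, 0.012     ])]
yaw base -8.233546221201472 0.15757648577079358 -172.59573134989728
cheek yaw -9.0943838567034
[0.52499735 0.18389137 0.1275    ] x rel grip mm -21.522614965175514 y 9.543810056067828
[0.56565708 0.1776012  0.1275    ] x rel grip mm 19.618821534692003 y 9.141291365286046
[0.57708331 0.17661506 0.1275    ] x rel grip mm 31.06850681979729 y 9.801656226792977
[0.62494633 0.16789218 0.1275    ] x rel grip mm 79.68736591129388 y 8.023071221866564
[0.52195091 0.16462525 0.1275    ] x rel grip mm -21.778581712555397 y -9.95999673917393
[0.56348968 0.15882264 0.1275    ] x rel grip mm 20.163015846601187 y -9.754099485722532
[0.57467301 0.15726042 0.1275    ] x rel grip mm 31.454790367517965 y -9.698666562425524
leg/bar [np.float64(-4.150080218718633), np.float64(3.6367657853121806)] [np.float64(12.773384820449781), np.float64(12.811548440254874)]
```

>>> {"fn": "move_arm", "kwargs": {"steps": [0, 0.2, 0.2, -2.5, 0, 0, -0.6, 0, 0.2, 0.3, -3, 0, 0, 0, 0, 0, 0, -2.5, 0, 0, 0, 0, 0, 0, 0, 0, 0, 0]}}

```text
t: 4.3
eef_pos: [0.5423, 0.1653, 0.2212]
tool_rot: [-0.001, 0.76, 0.65, -0.003]
contact_force: [-0.1, -0.7, -0.0]
gripper_width: 0.497
```

```bash
python3 - <<'E'
from h import *
o,m,T=wshot('w2.png')
print(o['t'],o['eef_pos'],o['contact_force'],o['gripper_width'],np.degrees(np.arctan2(*toolT(o)[:2,1][::-1])))
a=cv2.imread('pics/w2.png')[70:270,250:490]
cv2.imwrite('pics/c4.png',cv2.resize(a,(720,600),interpolation=cv2.INTER_CUBIC))
E
```

```text
4.3 [0.54227191 0.16528217 0.22122293] [-0.11666736 -0.68746387 -0.00624636] 0.49744426484139675 -8.98472487417993
```

View pics/c4.png

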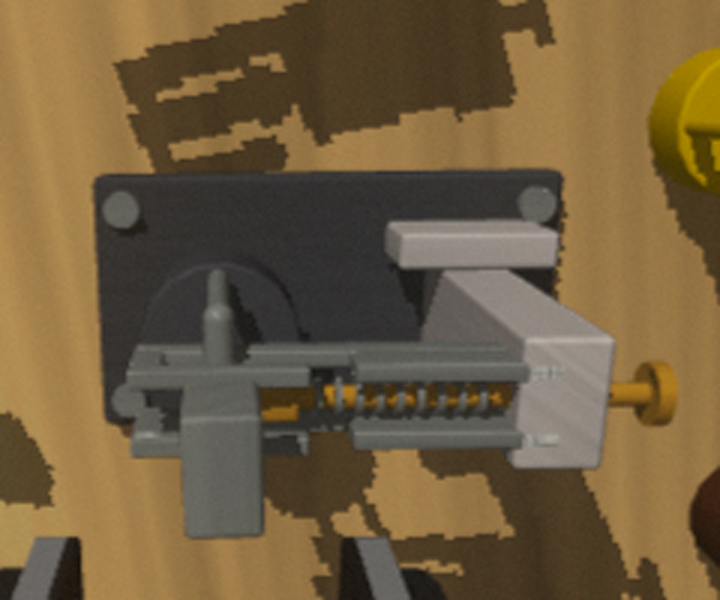

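```bash
python3 - <<'E'
from h import *
o=status.get_obs();print(o['t'],o['eef_pos'],np.degrees(np.arctan2(*toolT(o)[:2,1][::-1])))
f=np.load('w2.png.npz');d=(f['m'],f['T'])
P=lambda c,r,z:ray('',250+c/3-.33,70+r/3-.33,z,d)
g=[P(*p,.169) for p in [(183,418),(263,417),(263,535),(187,537)]]
for p in g: print(p)
gc=np.mean(g,0);print('grip',gc)
cr=[P(*p,.012) for p in [(96,174),(561,172),(105,420)]]
e=cr[1]-cr[0];yaw=np.arctan2(e[1],e[0]);print('yaw base',np.degrees(yaw),np.linalg.norm(e),cr)
yaw=np.radians(-8.5);ux=np.array([np.cos(yaw),np.sin(yaw),0]);uy=np.array([-ux[1],ux[0],0])
for p in [(133,372),(310,371),(355,368),(528,370),(134,440),(306,440),(355,440)]:
    p=P(*p,.1275);print((p-gc)@ux*1000,(p-gc)@uy*1000,p)
E
```

```text
4.35 [0.54342714 0.16601343 0.2233422 ] -8.977528585989752
[0.53943686 0.18473031 0.169     ]
[0.55445615 0.18259178 0.169     ]
[0.55101622 0.15808333 0.169     ]
[0.53609478 0.15995469 0.169     ]
grip [0.545251   0.17134003 0.169     ]
yaw base -8.707462503708447 0.15623679515341363 [array([0.51049252, 0.22094395, 0.012     ]), array([0.66492856, 0.19729133, 0.012     ]), array([0.4967375 , 0.13403926, 0.012     ])]
-20.79363626260073 9.04134602285613 [0.52602216 0.18335556 0.1275    ]
20.32340434799622 9.010784925374844 [0.56668305 0.17724784 0.1275    ]
30.732211531395624 9.667763424253149 [0.57707463 0.17635909 0.1275    ]
70.80944035822978 8.917204042076005 [0.61660071 0.16969298 0.1275    ]
-21.128116225652377 -7.861795514954005 [0.52319291 0.16668752 0.1275    ]
19.79009779723154 -8.115301574742743 [0.5636242 0.1603887 0.1275   ]
31.430922739950613 -8.187421527541005 [0.5751265  0.15859675 0.1275    ]
```

>>> {"fn": "move_arm", "kwargs": {"steps": [0, 0.1, 0.4, -1, 0, 0, 0.3, 0, 0, 0, -2.5, 0, 0, 0, 0, 0, 0, -1.5, 0, 0, 0, 0, 0, 0, -0.9, 0, 0, 0, 0, 0, 0, 0, 0, 0, 0, 0, 0, 0, 0, 0, 0, 0]}}

```text
t: 4.95
eef_pos: [0.5456, 0.1714, 0.1659]
tool_rot: [0.0, 0.758, 0.652, 0.0]
contact_force: [-0.3, -0.2, -0.2]
gripper_width: 0.495
```

```bash
python3 - <<'E'
from h import *
o,m,T=wshot('w3.png')
print(o['t'],o['eef_pos'],o['contact_force'],np.degrees(np.arctan2(*toolT(o)[:2,1][::-1])))
a=cv2.imread('pics/w3.png')[50:400,180:500]
cv2.imwrite('pics/c5.png',cv2.resize(a,(548,600),interpolation=cv2.INTER_CUBIC))
E
```

```text
4.95 [0.54564767 0.17142571 0.16590312] [-0.29563167 -0.20993204 -0.17556846] -8.622377134272382
```

View pics/c5.png

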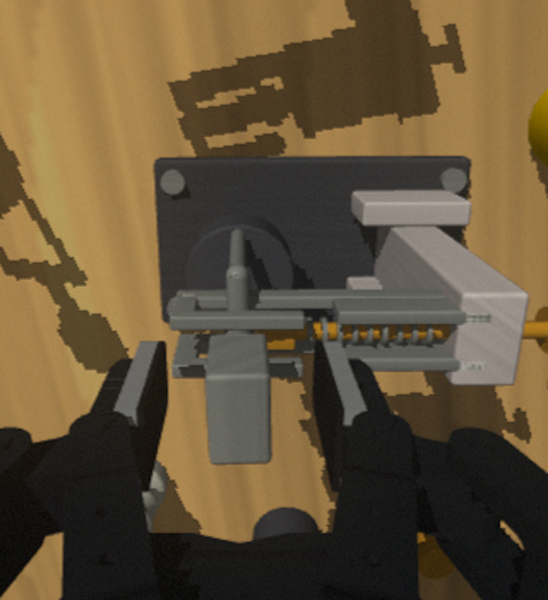

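>>> {"fn": "move_arm", "kwargs": {"steps": [-0.4, 0, 0, 0, 0, 0, 0, -0.55, 0, 0, 0, 0, 0, 0, -0.7, 0, 0, 0, 0, 0, 0, -1, 0, 0, 0, 0, 0, 0, -1, 0, 0, 0, 0, 0, 0, -1, 0, 0, 0, 0, 0, 0, -1, 0, 0, 0, 0, 0, 0], "newtons": 50}}

```text
t: 5.7
eef_pos: [0.5457, 0.1712, 0.1659]
tool_rot: [0.0, 0.758, 0.652, 0.0]
contact_force: [0.2, -0.3, 5.2]
gripper_width: 0.176
```

>>> {"fn": "move_arm", "kwargs": {"steps": [-1, 0, 0, 0.05, 0, 0, 0, -1, 0, 0, 0, 0, 0, 0]}}

```text
t: 5.9
eef_pos: [0.5456, 0.1712, 0.166]
tool_rot: [0.0, 0.758, 0.652, 0.0]
contact_force: [0.6, -0.3, 3.4]
gripper_width: 0.18
```

>>> {"fn": "move_arm", "kwargs": {"steps": [-1, 0, 0, 0.05, 0, 0, 0, -1, 0, 0, 0, 0, 0, 0]}}

```text
t: 6.1
eef_pos: [0.5452, 0.1711, 0.1661]
tool_rot: [-0.0, 0.758, 0.652, -0.0]
contact_force: [1.0, 0.9, 0.5]
gripper_width: 0.174
```

>>> {"fn": "move_arm", "kwargs": {"steps": [-1, 0, 0, 0.03, 0, 0, 0, -1, 0, 0, 0, 0, 0, 0]}}

```text
t: 6.3
eef_pos: [0.5448, 0.171, 0.1661]
tool_rot: [-0.0, 0.758, 0.652, -0.001]
contact_force: [1.7, 0.5, -1.2]
gripper_width: 0.175
```

>>> {"fn": "move_arm", "kwargs": {"steps": [-1, 0, 0, 0.05, 0, 0, 0, -1, 0, 0, 0, 0, 0, 0]}}

```text
t: 6.5
eef_pos: [0.5445, 0.1709, 0.1665]
tool_rot: [-0.0, 0.758, 0.652, -0.001]
contact_force: [0.2, 0.8, -4.6]
gripper_width: 0.178
```

>>> {"fn": "move_arm", "kwargs": {"steps": [-1, 0, 0, 0.05, 0, 0, 0, -1, 0, 0, 0, 0, 0, 0]}}

```text
t: 6.7
eef_pos: [0.545, 0.1711, 0.1674]
tool_rot: [-0.0, 0.758, 0.652, -0.0]
contact_force: [-0.4, 0.2, -4.8]
gripper_width: 0.177
```

>>> {"fn": "move_arm", "kwargs": {"steps": [-1, 0, 0, 0.05, 0, 0, 0, -1, 0, 0, 0, 0, 0, 0]}}

```text
t: 6.9
eef_pos: [0.5452, 0.1711, 0.1681]
tool_rot: [0.0, 0.758, 0.652, -0.0]
contact_force: [-0.2, -0.6, -3.6]
gripper_width: 0.179
```

>>> {"fn": "move_arm", "kwargs": {"steps": [-1, 0.2, -0.03, -0.02, 0, 0, 0, -1, 0.2, -0.03, 0, 0, 0, 0, -1, 0.2, -0.03, 0, 0, 0, 0, -1, 0.2, -0.03, 0, 0, 0, 0, -1, 0, 0, 0, 0, 0, 0]}}

```text
t: 7.4
eef_pos: [0.5532, 0.17, 0.1678]
tool_rot: [-0.0, 0.758, 0.652, -0.0]
contact_force: [-2.2, 0.5, -2.9]
gripper_width: 0.176
```

>>> {"fn": "move_arm", "kwargs": {"steps": [-1, 0.2, -0.03, 0, 0, 0, 0, -1, 0.2, -0.03, 0, 0, 0, 0, -1, 0.2, -0.03, 0, 0, 0, 0, -1, 0.2, -0.03, 0, 0, 0, 0, -1, 0, 0, 0, 0, 0, 0]}}

```text
t: 7.9
eef_pos: [0.5614, 0.1688, 0.1678]
tool_rot: [-0.0, 0.758, 0.652, -0.0]
contact_force: [-2.2, 1.1, -3.7]
gripper_width: 0.178
```

```bash
python3 - <<'E'
from h import *
o,m,T=wshot('w4.png')
print(o['t'],o['eef_pos'],o['contact_force'],o['torque'],np.degrees(np.arctan2(*toolT(o)[:2,1][::-1])))
a=cv2.imread('pics/w4.png')[100:350,230:470]
cv2.imwrite('pics/c6.png',cv2.resize(a,(576,600),interpolation=cv2.INTER_CUBIC))
E
```

```text
7.9 [0.56139787 0.16876942 0.16783024] [-2.22882627  1.1324877  -3.69243973] [0.22314758 0.87452559 0.02906958] -8.634977470418667
```

View pics/c6.png

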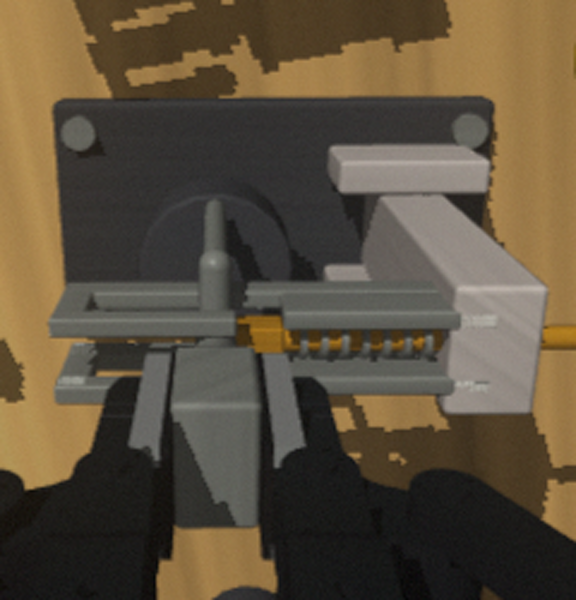

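>>> {"fn": "move_arm", "kwargs": {"steps": [-1, 0.2, -0.03, 0, 0, 0, 0, -1, 0.2, -0.03, 0, 0, 0, 0, -1, 0.2, -0.03, 0, 0, 0, 0, -1, 0.1, -0.015, 0, 0, 0, 0, -1, 0.1, -0.015, 0, 0, 0, 0, -1, 0, 0, 0, 0, 0, 0]}}

```text
t: 8.55
eef_pos: [0.5692, 0.1676, 0.1679]
tool_rot: [-0.0, 0.758, 0.652, -0.0]
contact_force: [-4.2, 1.5, -3.2]
gripper_width: 0.176
```

>>> {"fn": "move_arm", "kwargs": {"steps": [-1, 0.1, -0.015, 0, 0, 0, 0, -1, 0, 0, 0, 0, 0, 0]}}

```text
t: 8.75
eef_pos: [0.5702, 0.1675, 0.1679]
tool_rot: [-0.0, 0.758, 0.652, -0.0]
contact_force: [-3.7, 1.0, -2.5]
gripper_width: 0.178
```

>>> {"fn": "move_arm", "kwargs": {"steps": [-1, 0.1, -0.015, 0, 0, 0, 0, -1, 0, 0, 0, 0, 0, 0]}}

```text
t: 8.95
eef_pos: [0.5713, 0.1673, 0.1679]
tool_rot: [-0.0, 0.758, 0.652, -0.0]
contact_force: [-3.7, 1.5, -4.4]
gripper_width: 0.174
```

>>> {"fn": "move_arm", "kwargs": {"steps": [-1, 0.05, -0.008, 0, 0, 0, 0, -1, 0, 0, 0, 0, 0, 0]}}

```text
t: 9.15
eef_pos: [0.5717, 0.1672, 0.1679]
tool_rot: [-0.0, 0.758, 0.652, -0.0]
contact_force: [-5.1, 1.1, -3.8]
gripper_width: 0.175
```

>>> {"fn": "move_arm", "kwargs": {"steps": [-1, 0.05, -0.008, 0, 0, 0, 0, -1, 0, 0, 0, 0, 0, 0]}}

```text
t: 9.35
eef_pos: [0.5722, 0.1672, 0.1679]
tool_rot: [-0.0, 0.758, 0.652, 0.0]
contact_force: [-4.1, 0.7, -4.2]
gripper_width: 0.176
```

>>> {"fn": "move_arm", "kwargs": {"steps": [-1, 0.05, -0.008, 0, 0, 0, 0, -1, 0, 0, 0, 0, 0, 0]}}

```text
t: 9.55
eef_pos: [0.5727, 0.1671, 0.1679]
tool_rot: [-0.0, 0.758, 0.652, 0.0]
contact_force: [-4.5, 1.1, -3.9]
gripper_width: 0.174
```

>>> {"fn": "move_arm", "kwargs": {"steps": [-1, 0.05, -0.008, 0, 0, 0, 0, -1, 0, 0, 0, 0, 0, 0]}}

```text
t: 9.75
eef_pos: [0.5731, 0.167, 0.1679]
tool_rot: [-0.0, 0.758, 0.652, -0.0]
contact_force: [-5.1, 1.0, -4.0]
gripper_width: 0.177
```

```bash
python3 - <<'E'
from h import *
o,m,T=wshot('w5.png')
print(o['t'],o['eef_pos'],o['contact_force'],o['torque'],np.degrees(np.arctan2(*toolT(o)[:2,1][::-1])))
a=cv2.imread('pics/w5.png')[150:330,240:420]
cv2.imwrite('pics/c7.png',cv2.resize(a,(600,600),interpolation=cv2.INTER_CUBIC))
E
```

```text
9.75 [0.57313766 0.16704    0.16789072] [-5.05502149  1.03446883 -3.99253024] [ 0.33704174  1.21296851 -0.05917659] -8.617038435425647
```

View pics/c7.png

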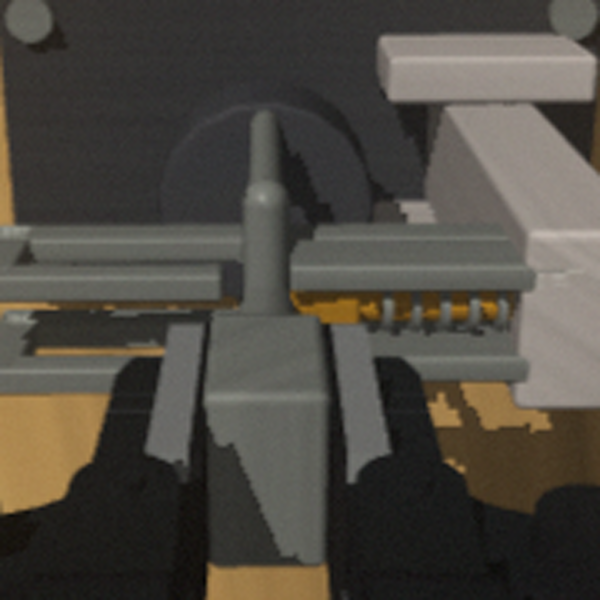

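>>> {"fn": "move_arm", "kwargs": {"steps": [-1, 0.04, -0.006, 0, 0, 0, 0, -1, 0, 0, 0, 0, 0, 0]}}

```text
t: 10.0
eef_pos: [0.5733, 0.167, 0.1678]
tool_rot: [-0.0, 0.758, 0.652, -0.0]
contact_force: [-5.6, 1.8, -3.0]
gripper_width: 0.178
```

>>> {"fn": "move_arm", "kwargs": {"steps": [-1, 0.04, -0.006, 0, 0, 0, 0, -1, 0, 0, 0, 0, 0, 0]}}

```text
t: 10.2
eef_pos: [0.5734, 0.167, 0.1678]
tool_rot: [-0.0, 0.758, 0.652, -0.001]
contact_force: [-6.7, 1.2, -2.1]
gripper_width: 0.178
```

>>> {"fn": "move_arm", "kwargs": {"steps": [-1, 0.04, -0.006, 0, 0, 0, 0, -1, 0, 0, 0, 0, 0, 0]}}

```text
t: 10.4
eef_pos: [0.5734, 0.167, 0.1678]
tool_rot: [-0.001, 0.758, 0.652, -0.001]
contact_force: [-7.0, 1.2, -1.8]
gripper_width: 0.173
```

>>> {"fn": "move_arm", "kwargs": {"steps": [-1, -0.1, 0.015, 0, 0, 0, 0, -1, -0.1, 0.015, 0, 0, 0, 0, -1, 0, 0, 0, 0, 0, 0]}}

```text
t: 10.7
eef_pos: [0.5722, 0.1671, 0.1679]
tool_rot: [-0.0, 0.758, 0.652, -0.0]
contact_force: [-4.5, 1.7, -4.4]
gripper_width: 0.181
```

```bash
python3 - <<'E'
from h import *
for q in [(248,270),(266,147)]: print(ray('top',*q,.012))
o,m,T=wshot('w6.png')
print(o['t'],o['eef_pos'],o['contact_force'],o['torque'])
a=cv2.imread('pics/w6.png')[150:330,240:420]
cv2.imwrite('pics/c8.png',cv2.resize(a,(600,600),interpolation=cv2.INTER_CUBIC))
E
```

```text
[0.40351761 0.24826507 0.012     ]
[0.72458321 0.20439224 0.012     ]
10.7 [0.57222283 0.16712538 0.16789037] [-4.45058189  1.6753039  -4.35485353] [ 0.39799403  1.21015622 -0.01414314]
```

View pics/c8.png

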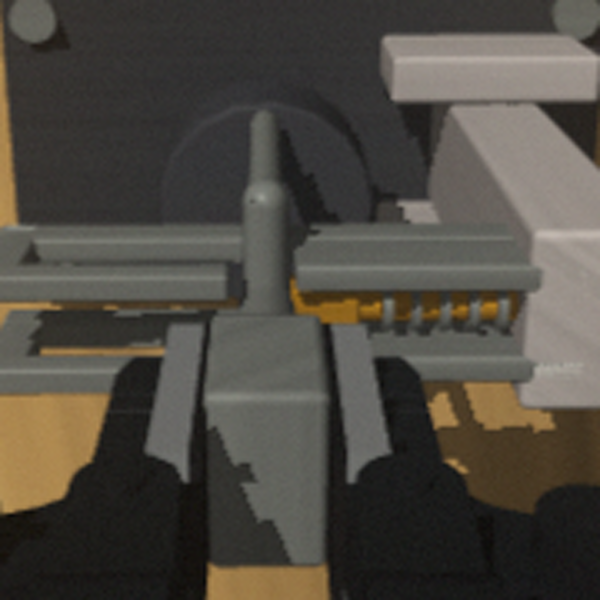

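>>> {"fn": "move_arm", "kwargs": {"steps": [-1, -0.03, 0.005, 0.2, 0, 0, 0, -1, 0, 0, 0.2, 0, 0, 0, -1, 0, 0, 0.2, 0, 0, 0, -1, 0, 0, 0, 0, 0, 0]}}

```text
t: 11.15
eef_pos: [0.5731, 0.1671, 0.175]
tool_rot: [0.001, 0.758, 0.652, 0.001]
contact_force: [-3.4, 0.6, -0.4]
gripper_width: 0.177
```

>>> {"fn": "move_arm", "kwargs": {"steps": [-1, 0, 0, 0.2, 0, 0, 0, -1, 0, 0, 0.2, 0, 0, 0, -1, 0, 0, 0.2, 0, 0, 0, -1, 0, 0, 0, 0, 0, 0]}}

```text
t: 11.55
eef_pos: [0.5731, 0.167, 0.1805]
tool_rot: [0.0, 0.758, 0.652, 0.001]
contact_force: [0.0, 0.5, -4.2]
gripper_width: 0.177
```

>>> {"fn": "move_arm", "kwargs": {"steps": [-1, 0, 0, 0.3, 0, 0, 0, -1, 0, 0, 0.4, 0, 0, 0, -1, 0, 0, 0.4, 0, 0, 0, -1, 0, 0, 0.2, 0, 0, 0, -1, 0, 0, 0, 0, 0, 0]}}

```text
t: 12.05
eef_pos: [0.5724, 0.1672, 0.1935]
tool_rot: [0.0, 0.758, 0.652, 0.0]
contact_force: [-0.6, -0.4, -3.8]
gripper_width: 0.176
```

```bash
python3 - <<'E'
from h import *
o,m,T=wshot('w7.png')
print(o['t'],o['eef_pos'],o['contact_force'],o['torque'])
d=shot('scene','s7.png')
a=cv2.imread('pics/s7.png')[130:250,290:450]
cv2.imwrite('pics/c9.png',cv2.resize(a,(800,600),interpolation=cv2.INTER_CUBIC))
E
```

```text
12.05 [0.5724482  0.16724373 0.19345115] [-0.55869754 -0.35893164 -3.76392922] [-0.0204388  -0.04363824 -0.00457968]
```

View pics/c9.png

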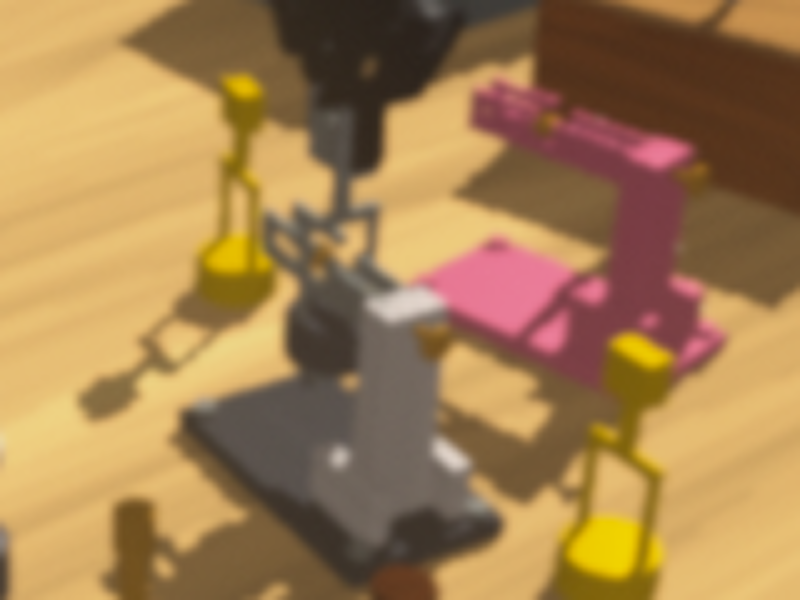

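View pics/w7.png

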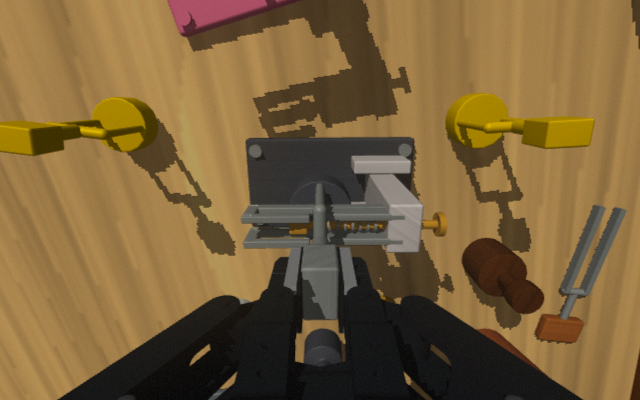

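>>> {"fn": "move_arm", "kwargs": {"steps": [-1, -0.5, 0.075, 0, 0, 0, 0, -1, -1.0, 0.15, 0, 0, 0, 0, -1, -1.5, 0.225, 0, 0, 0, 0, -1, -1.5, 0.225, 0, 0, 0, 0, -1, -1.5, 0.225, 0, 0, 0, 0, -1, -1.5, 0.225, 0, 0, 0, 0, -1, -1.0, 0.15, 0, 0, 0, 0, -1, -0.6, 0.09, 0, 0, 0, 0]}}

```text
t: 12.95
eef_pos: [0.4799, 0.181, 0.193]
tool_rot: [0.0, 0.758, 0.652, -0.0]
contact_force: [-0.1, 0.3, -3.9]
gripper_width: 0.179
```

```bash
python3 - <<'E'
from h import *
o,m,T=wshot('w8.png')
print(o['t'],o['eef_pos'],o['contact_force'],o['torque'])
d=shot('top','t8.png');
print('bin',[(round(r['score'],2),np.round(r['position']).tolist()) for r in models.place_of('top','bin')],[(round(r['score'],2),np.round(r['position']).tolist()) for r in models.place_of('top','pan')])
a=cv2.imread('pics/t8.png')[180:300,350:510]
cv2.imwrite('pics/c10.png',cv2.resize(a,(800,600),interpolation=cv2.INTER_CUBIC))
a=cv2.imread('pics/scene0.png')[180:290,160:280]
cv2.imwrite('pics/c11.png',cv2.resize(a,(654,600),interpolation=cv2.INTER_CUBIC))
E
```

```text
12.95 [0.47993294 0.18098461 0.19298285] [-0.10495481  0.30935242 -3.91841067] [ 0.05532258 -0.06155078  0.01243221]
bin [(0.87, [246.0, 402.0])] [(0.9, [216.0, 408.0])]
```

View pics/w8.png

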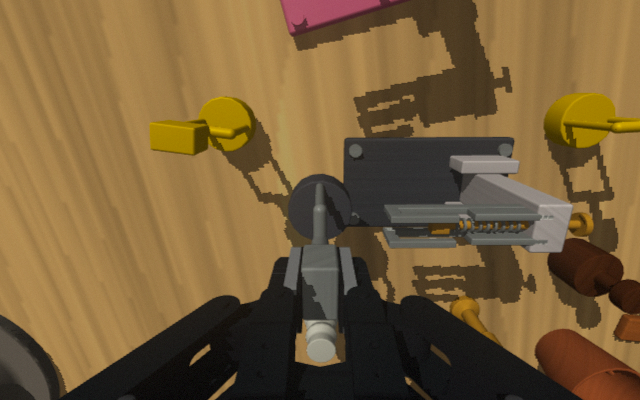

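View pics/c10.png

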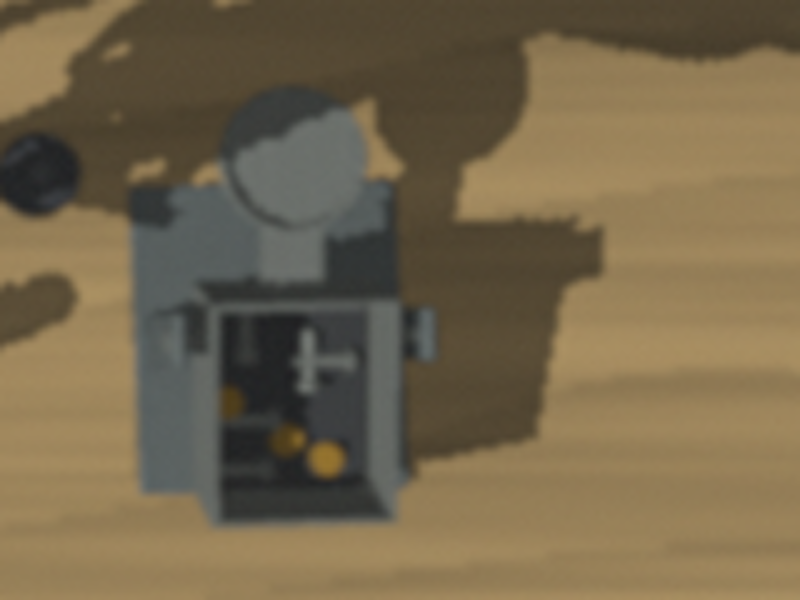

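View pics/c11.png

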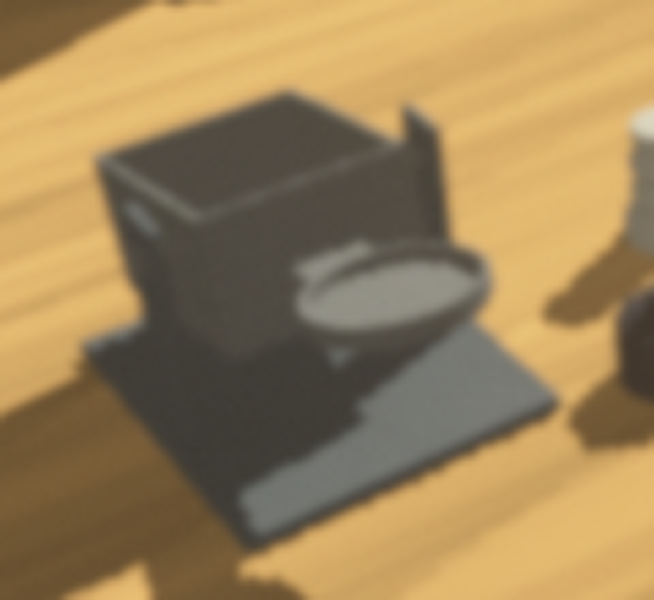

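>>> {"fn": "move_arm", "kwargs": {"steps": [-1, 0, -0.5, 1, 0, 0, 0, -1, 0, -1, 2, 0, 0, 0, -1, 0, -2, 2, 0, 0, 0, -1, 0, -3, 1.5, 0, 0, 0, -1, 0, -3.5, 0.7, 0, 0, 0, -1, 0, -3.5, 0, 0, 0, 0, -1, 0, -3.5, 0, 0, 0, 0, -1, 0, -3, 0, 0, 0, 0]}}

```text
t: 13.95
eef_pos: [0.4813, -0.0219, 0.2658]
tool_rot: [0.001, 0.759, 0.651, 0.0]
contact_force: [-0.0, -0.5, -3.6]
gripper_width: 0.177
```

>>> {"fn": "move_arm", "kwargs": {"steps": [-1, 0, -2, 0, 0, 0, 0, -1, 0, -1, 0, 0, 0, 0, -1, 0, 0, 0, 0, 0, 0, -1, 0, 0, 0, 0, 0, 0]}}

```text
t: 14.35
eef_pos: [0.4814, -0.0481, 0.2652]
tool_rot: [-0.0, 0.758, 0.652, 0.0]
contact_force: [-0.0, -0.2, -4.3]
gripper_width: 0.179
```

```bash
python3 - <<'E'
from h import *
o,m,T=wshot('w9.png')
print(o['t'],o['eef_pos'],o['contact_force'],o['torque'])
for q in ['pan','bin']:
    print(q,[(round(r['score'],2),np.round(r['position']).tolist()) for r in models.place_of('wrist',q)])
P=lambda c,r,z:ray('top',350+c/5-.4,180+r/5-.4,z)
print('pan top',P(295,157,.098),'bin corners',P(130,187,.01),P(140,492,.01),P(395,180,.01))
E
```

```text
14.35 [ 0.48135933 -0.04813227  0.26517791] [-2.35696229e-03 -1.69063256e-01 -4.32320213e+00] [0.06961634 0.01655376 0.00094589]
pan [(0.96, [270.0, 397.0])]
bin [(0.67, [246.0, 314.0])]
pan top [ 0.5478903  -0.15231607  0.098     ] bin corners [ 0.53874215 -0.08253118  0.01      ] [ 0.38124425 -0.08532065  0.01      ] [ 0.5418614  -0.22137589  0.01      ]
```

View pics/w9.png

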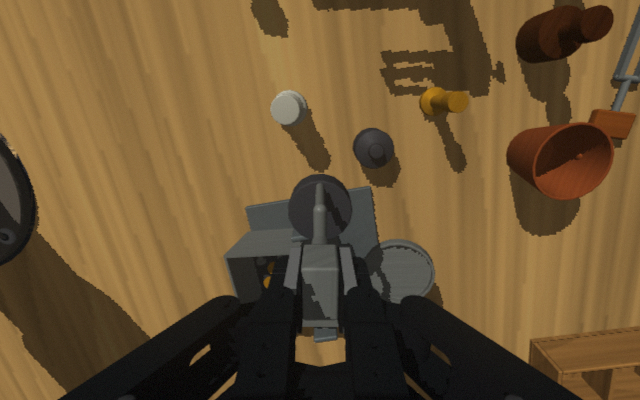

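```bash
python3 - <<'E'
from h import *
f=np.load('w9.png.npz');d=(f['m'],f['T'])
print(ray('',397,270,.093,d))
# project circle predictions for overlay
im=cv2.imread('pics/w9.png')
for cx,cy,col in [(.548,-.152,(0,0,255))]:
    for r,z in [(.033,.0)]:
        for a in np.linspace(0,2*np.pi,80):
            dx=r*np.cos(a)*np.cos(.22);p=np.array([cx+dx-.22*.006,cy+r*np.sin(a),.0929+.006+np.tan(.22)*dx])
            u=proj(*d,p);cv2.circle(im,tuple(int(v) for v in np.round(u)),0,col,-1)
cv2.imwrite('pics/o1.png',cv2.resize(im[200:350,300:480],(720,600),interpolation=cv2.INTER_CUBIC))
E
```

```text
[ 0.54669845 -0.14915966  0.093     ]
```

View pics/o1.png

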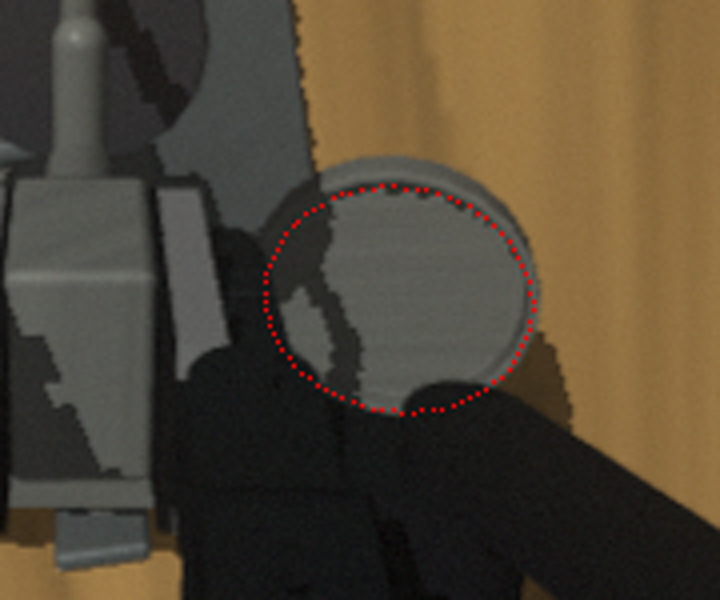

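```bash
python3 - <<'E'
from h import *
f=np.load('w9.png.npz');d=(f['m'],f['T'])
im=cv2.imread('pics/w9.png')
t=np.array([.4814,-.0481,.2652])
for z in [.024,0]:
  for a in np.linspace(0,2*np.pi,120):
    p=t+[.024*np.cos(a),.024*np.sin(a),-.1256+z]
    u=proj(*d,p);cv2.circle(im,tuple(int(v) for v in np.round(u)),0,(0,0,255) if z else (0,255,255),-1)
cv2.imwrite('pics/o2.png',cv2.resize(im[160:330,250:400],(529,600),interpolation=cv2.INTER_CUBIC))
E
```

```text
(no output)
```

View pics/o2.png

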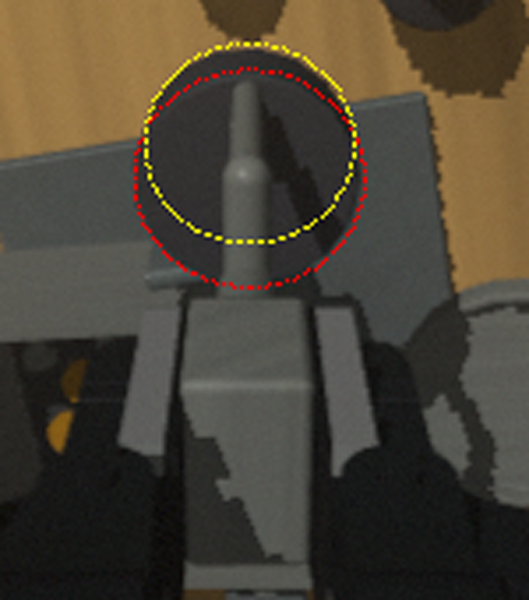

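>>> {"fn": "move_arm", "kwargs": {"steps": [-1, 0.6, -1, 0, 0, 0, 0, -1, 1.2, -1.9, 0, 0, 0, 0, -1, 1.5, -2.4, 0, 0, 0, 0, -1, 1.5, -2.4, 0, 0, 0, 0, -1, 1.2, -1.9, 0, 0, 0, 0, -1, 0.6, -0.8, 0, 0, 0, 0, -1, 0, 0, 0, 0, 0, 0, -1, 0, 0, 0, 0, 0, 0]}}

```text
t: 15.3
eef_pos: [0.5469, -0.1526, 0.2646]
tool_rot: [-0.001, 0.758, 0.652, -0.0]
contact_force: [-0.4, 0.1, -4.0]
gripper_width: 0.181
```

```bash
python3 - <<'E'
from h import *
o,m,T=wshot('w10.png')
print(o['t'],o['eef_pos'],o['contact_force'],o['torque'])
d=(m,T);im=cv2.imread('pics/w10.png')
for a in np.linspace(0,2*np.pi,120):
    r=.033;dx=r*np.cos(a)*np.cos(.22);p=np.array([.548+dx-.22*.006,-.152+r*np.sin(a),.0929+.006+np.tan(.22)*dx])
    u=proj(*d,p);cv2.circle(im,tuple(int(v) for v in np.round(u)),0,(0,0,255),-1)
cv2.imwrite('pics/o3.png',cv2.resize(im[130:330,210:430],(660,600),interpolation=cv2.INTER_CUBIC))
shot('scene','s10.png');a=cv2.imread('pics/s10.png')[110:290,140:320]
cv2.imwrite('pics/c12.png',cv2.resize(a,(600,600),interpolation=cv2.INTER_CUBIC))
E
```

```text
15.3 [ 0.54692737 -0.15261216  0.2645878 ] [-0.41187337  0.07857054 -4.02383165] [ 0.03641789  0.04170012 -0.0142645 ]
```

View pics/o3.png

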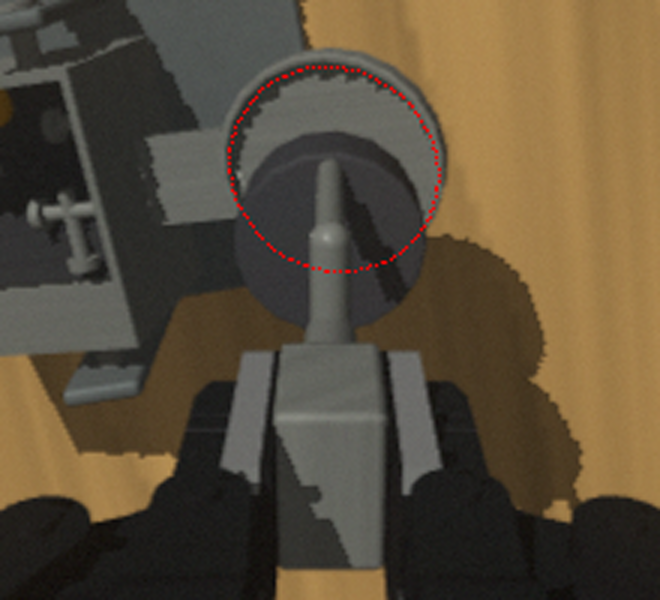

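View pics/c12.png

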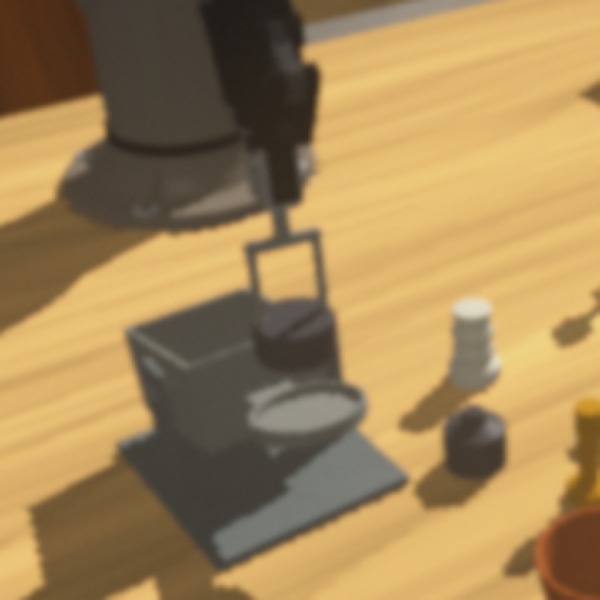

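>>> {"fn": "move_arm", "kwargs": {"steps": [-1, 0, 0, -0.8, 0, 0, 0, -1, 0, 0, -1.2, 0, 0, 0, -1, 0, 0, -1, 0, 0, 0, -1, 0, 0, -0.5, 0, 0, 0, -1, 0, 0, -0.2, 0, 0, 0, -1, 0, 0, -0.2, 0, 0, 0, -1, 0, 0, -0.2, 0, 0, 0]}}

```text
t: 16.1
eef_pos: [0.5475, -0.1533, 0.2241]
tool_rot: [0.0, 0.758, 0.652, 0.0]
contact_force: [0.3, -0.0, -4.0]
gripper_width: 0.178
```

>>> {"fn": "move_arm", "kwargs": {"steps": [-1, 0, 0, -0.15, 0, 0, 0, -1, 0, 0, -0.15, 0, 0, 0, -1, 0, 0, -0.15, 0, 0, 0, -1, 0, 0, -0.15, 0, 0, 0, -1, 0, 0, -0.15, 0, 0, 0, -1, 0, 0, -0.15, 0, 0, 0]}}

```text
t: 16.7
eef_pos: [0.5474, -0.1532, 0.215]
tool_rot: [0.0, 0.758, 0.652, 0.0]
contact_force: [0.6, -0.2, -3.1]
gripper_width: 0.181
```

```bash
python3 - <<'E'
from h import *
o,m,T=wshot('w11.png')
print(o['t'],o['eef_pos'],o['contact_force'],o['torque'])
im=cv2.imread('pics/w11.png')
cv2.imwrite('pics/o4.png',cv2.resize(im[110:330,190:430],(655,600),interpolation=cv2.INTER_CUBIC))
shot('scene','s11.png');a=cv2.imread('pics/s11.png')[110:290,140:320]
cv2.imwrite('pics/c13.png',cv2.resize(a,(600,600),interpolation=cv2.INTER_CUBIC))
E
```

```text
16.7 [ 0.54738755 -0.15324373  0.21495371] [ 0.56018511 -0.22003748 -3.1434587 ] [-0.09183641 -0.20205652  0.00180636]
```

View pics/o4.png

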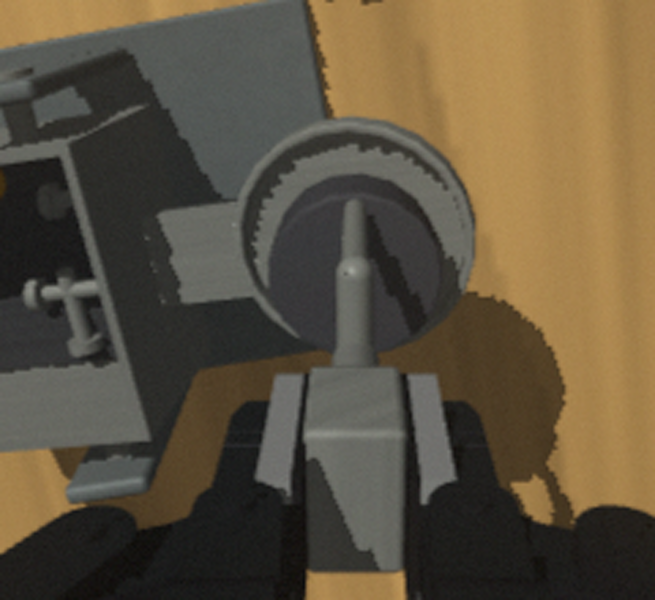

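View pics/c13.png

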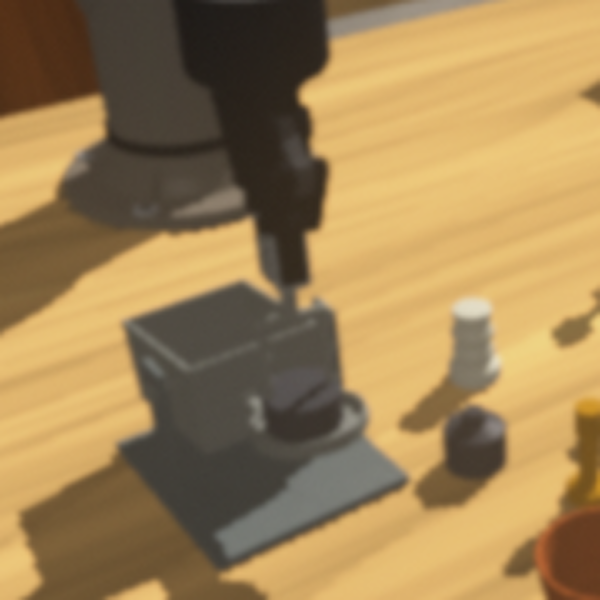

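>>> {"fn": "move_arm", "kwargs": {"steps": [-1, 0, 0.03, -0.15, 0, 0, 0, -1, 0, 0.03, -0.15, 0, 0, 0, -1, 0, 0.03, -0.15, 0, 0, 0, -1, 0, 0.03, -0.15, 0, 0, 0, -1, 0, 0, -0.15, 0, 0, 0, -1, 0, 0, -0.15, 0, 0, 0, -1, 0, 0, -0.1, 0, 0, 0, -1, 0, 0, 0, 0, 0, 0]}}

```text
t: 17.6
eef_pos: [0.547, -0.152, 0.2046]
tool_rot: [-0.0, 0.758, 0.652, -0.0]
contact_force: [-0.1, -0.2, -2.6]
gripper_width: 0.178
```

>>> {"fn": "move_arm", "kwargs": {"steps": [-1, 0, 0, -0.1, 0, 0, 0, -1, 0, 0, -0.1, 0, 0, 0, -1, 0, 0, 0, 0, 0, 0]}}

```text
t: 17.9
eef_pos: [0.547, -0.1519, 0.2027]
tool_rot: [-0.0, 0.758, 0.652, -0.0]
contact_force: [-0.7, 0.2, -3.8]
gripper_width: 0.176
```

>>> {"fn": "move_arm", "kwargs": {"steps": [-1, 0, 0, -0.1, 0, 0, 0, -1, 0, 0, -0.1, 0, 0, 0, -1, 0, 0, 0, 0, 0, 0]}}

```text
t: 18.2
eef_pos: [0.5471, -0.1519, 0.2007]
tool_rot: [-0.0, 0.758, 0.652, 0.0]
contact_force: [-1.4, -0.3, -3.1]
gripper_width: 0.178
```

>>> {"fn": "move_arm", "kwargs": {"steps": [-1, 0, 0, -0.1, 0, 0, 0, -1, 0, 0, 0, 0, 0, 0]}}

```text
t: 18.4
eef_pos: [0.5472, -0.1519, 0.1998]
tool_rot: [-0.0, 0.758, 0.652, 0.0]
contact_force: [-0.6, 0.0, -2.2]
gripper_width: 0.176
```

>>> {"fn": "move_arm", "kwargs": {"steps": [-1, 0, 0, -0.05, 0, 0, 0, -1, 0, 0, 0, 0, 0, 0]}}

```text
t: 18.6
eef_pos: [0.5471, -0.152, 0.1993]
tool_rot: [-0.0, 0.758, 0.652, 0.0]
contact_force: [-1.9, 1.3, -2.4]
gripper_width: 0.182
```

>>> {"fn": "move_arm", "kwargs": {"steps": [-1, 0, 0, -0.05, 0, 0, 0, -1, 0, 0, 0, 0, 0, 0]}}

```text
t: 18.8
eef_pos: [0.5473, -0.152, 0.1993]
tool_rot: [0.0, 0.758, 0.652, 0.0]
contact_force: [-1.6, 0.6, 1.0]
gripper_width: 0.177
```

>>> {"fn": "move_arm", "kwargs": {"steps": [-1, 0, 0, -0.05, 0, 0, 0, -1, 0, 0, 0, 0, 0, 0]}}

```text
t: 19.0
eef_pos: [0.5474, -0.152, 0.1992]
tool_rot: [0.0, 0.758, 0.652, 0.0]
contact_force: [-3.1, 0.9, 5.1]
gripper_width: 0.176
```

>>> {"fn": "move_arm", "kwargs": {"steps": [-1, 0, 0, -0.05, 0, 0, 0, -1, 0, 0, 0, 0, 0, 0]}}

```text
t: 19.2
eef_pos: [0.5475, -0.152, 0.1993]
tool_rot: [0.0, 0.758, 0.652, 0.0]
contact_force: [-4.1, 2.2, 9.3]
gripper_width: 0.177
```

```bash
python3 - <<'E'
from h import *
o,m,T=wshot('w12.png')
print(o['t'],o['eef_pos'],o['contact_force'],o['torque'])
im=cv2.imread('pics/w12.png')
cv2.imwrite('pics/o5.png',cv2.resize(im[110:330,190:430],(655,600),interpolation=cv2.INTER_CUBIC))
shot('scene','s12.png');a=cv2.imread('pics/s12.png')[110:290,140:320]
cv2.imwrite('pics/c14.png',cv2.resize(a,(600,600),interpolation=cv2.INTER_CUBIC))
E
```

```text
19.2 [ 0.54750373 -0.15196051  0.19925207] [-4.08139934  2.1739538   9.31946632] [ 0.21544648  1.24695552 -0.02516183]
```

View pics/o5.png

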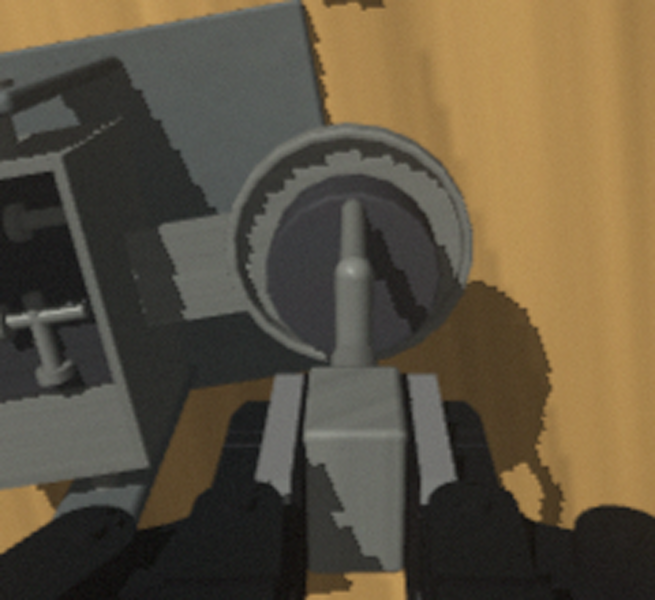

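View pics/c14.png

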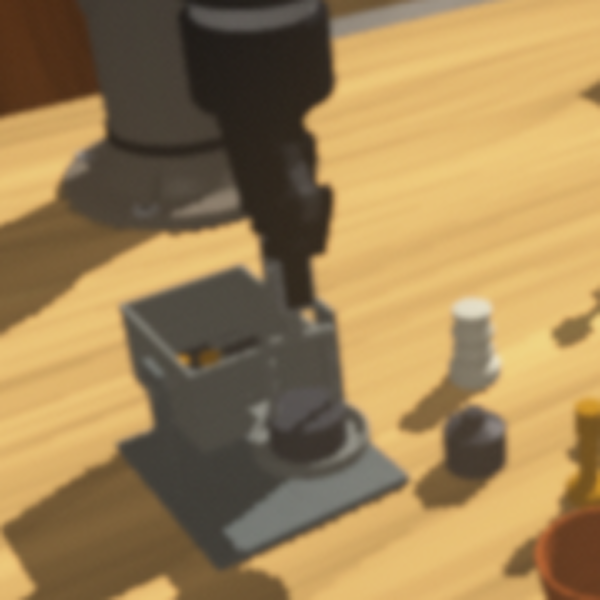

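>>> {"fn": "move_arm", "kwargs": {"steps": [-1, 0, 0, 0.07, 0, 0, 0, -1, 0, 0, 0.05, 0, 0, 0, -1, 0, 0, 0, 0, 0, 0]}}

```text
t: 19.6
eef_pos: [0.5473, -0.152, 0.1993]
tool_rot: [0.0, 0.758, 0.652, 0.0]
contact_force: [-1.6, 1.2, 2.5]
gripper_width: 0.179
```

>>> {"fn": "move_arm", "kwargs": {"steps": [-1, 0, 0, 0.03, 0, 0, 0, -1, 0, 0, 0, 0, 0, 0], "newtons": 20}}

```text
t: 19.8
eef_pos: [0.5472, -0.152, 0.1993]
tool_rot: [-0.0, 0.758, 0.652, 0.0]
contact_force: [-0.8, 1.7, 0.6]
gripper_width: 0.179
```

>>> {"fn": "move_arm", "kwargs": {"steps": [-0.6, 0, 0, 0, 0, 0, 0, -0.4, 0, 0, 0, 0, 0, 0, -0.2, 0, 0, 0, 0, 0, 0, 0, 0, 0, 0, 0, 0, 0, 0, 0, 0, 0, 0, 0, 0]}}

```text
t: 20.3
eef_pos: [0.5472, -0.1521, 0.1994]
tool_rot: [0.0, 0.758, 0.652, 0.0]
contact_force: [-0.1, 0.2, -0.2]
gripper_width: 0.5
```

```bash
python3 - <<'E'
from h import *
o,m,T=wshot('w13.png')
print(o['t'],o['eef_pos'],o['contact_force'],o['gripper_width'])
im=cv2.imread('pics/w13.png')
cv2.imwrite('pics/o6.png',cv2.resize(im[110:400,170:450],(579,600),interpolation=cv2.INTER_CUBIC))
E
```

```text
20.3 [ 0.54724172 -0.15205484  0.19944524] [-0.14979062  0.16889431 -0.20762902] 0.4997313599620285
```

View pics/o6.png

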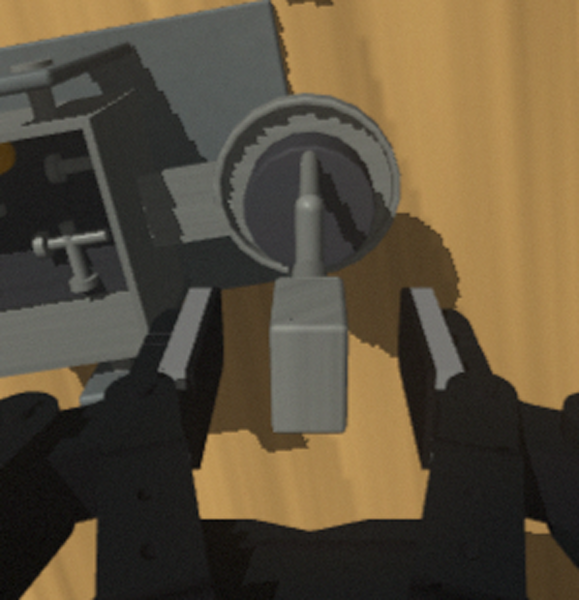

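Released and standing; both pads are clear. I'll withdraw straight up.

>>> {"fn": "move_arm", "kwargs": {"steps": [0, 0, 0, 0.6, 0, 0, 0, 0, 0, 0, 1.2, 0, 0, 0, 0, 0, 0, 2, 0, 0, 0, 0, 0, 0, 3, 0, 0, 0, 0, 0, 0, 3, 0, 0, 0, 0, 0, 0, 1, 0, 0, 0, 0, 0, 0, 0, 0, 0, 0, 0, 0, 0, 0, 0, 0, 0]}}

```text
t: 21.15
eef_pos: [0.5467, -0.152, 0.3068]
tool_rot: [-0.0, 0.758, 0.652, -0.0]
contact_force: [-0.8, 0.3, 0.5]
gripper_width: 0.5
```

>>> {"fn": "move_arm", "kwargs": {"steps": [0, -1, 0, 0, 0, 0, 0, 0, -2, 1, 0, 0, 0, 0, 0, -2, 1, 0, 0, 0, 0, 0, -2, 1, 0, 0, 0, 0, 0, 0, 0, 0, 0, 0, 0, 0, 0, 0, 0, 0, 0, 0]}}

```text
t: 21.75
eef_pos: [0.4763, -0.1222, 0.3068]
tool_rot: [-0.0, 0.758, 0.652, -0.001]
contact_force: [0.1, -0.6, -0.2]
gripper_width: 0.502
```

```bash
python3 - <<'E'
from h import *
o,m,T=wshot('w14.png')
print(o['t'],o['eef_pos'],o['contact_force'])
shot('scene','s14.png');shot('top','t14.png')
a=cv2.imread('pics/s14.png')[130:330,150:450]
cv2.imwrite('pics/c15.png',cv2.resize(a,(800,533),interpolation=cv2.INTER_CUBIC))
E
```

```text
21.75 [ 0.47627021 -0.12216872  0.30676271] [ 0.1452074  -0.63268142 -0.16508124]
```

View pics/c15.png

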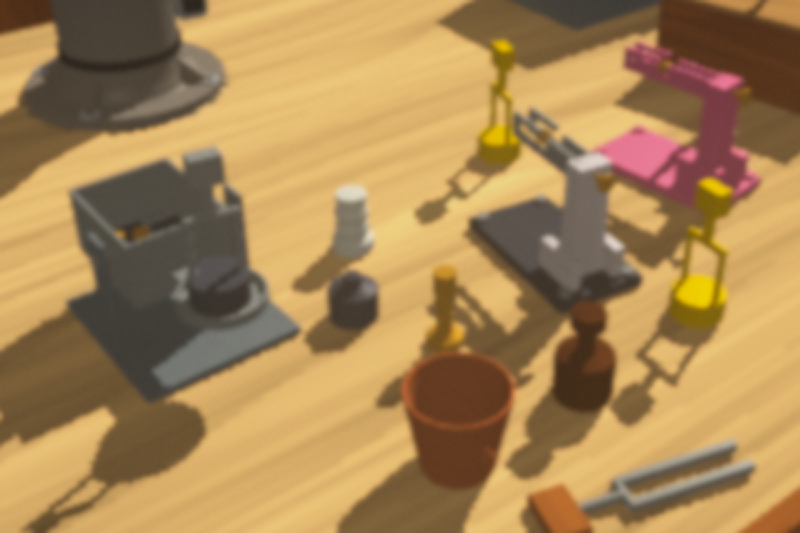

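View pics/w14.png

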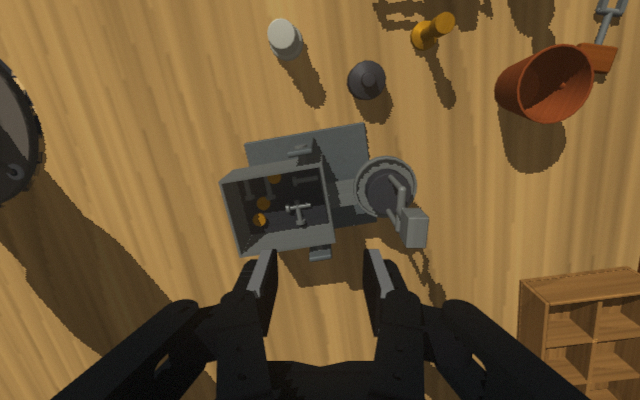

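```bash
python3 -c "
from station import order;print(order.hand_in())"
```

```text
the job is handed in; nothing more can be done
None
```

The counterweight is off the hook and standing in the tail pan. The bin has swung level, the gripper has let go, and the job is handed in. It took about 22 s of the allowed 72.

- **Unlocking:** I gripped the grey counterweight by its block across the 16 mm side and lifted it slightly off the slot floor. I then pressed the keeper back about 28 mm until the force rose from about 5 N to 7 N, which showed the rear wall. After backing off about 1.3 mm I lifted it out through the gap, and the keeper sprang shut.
- **Force on the hook:** the highest reading I saw while the weight was in the hook was about 7 N, against the 20 N limit. These are readings at the end of each move, so a brief peak in between could have been missed.
- **Placing:** I lowered it onto the tilted pan until the bin reached its stop. I pressed a little past that, to 9 N at the wrist. That put about 13 N on the bin with the weight included, against the 25 N limit. I eased off to near zero before opening the gripper.
- **Last checks:** the wrist and scene pictures show the weight upright inside the pan rim, the bin level, the stand's hook empty and nothing touched by the gripper. By eye in the scene picture, the bystanders and look-alikes stand where they started. I saved a last top view but did not open it.

No check failed or disagreed. My camera estimates agreed with each other to 1–3 mm.

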